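# Set up the small still life on the posing board

## Task

Set up the still life on the wooden posing board, each thing standing upright inside its dark round mark: the tall glass jar with the grey lid on the left mark, the slim blue bottle on the right mark (left and right as seen from the robot), and the little clay cup on the middle mark, between the two. Last of all, when these three stand in place, set the white plaster ball on top of the clay cup so that it rests in the cup's mouth and cannot roll. Leave the clear bottle with the cream cap standing where it is.

Things in the scene. Friction and masses are not known exactly. Their poses are not given: they have to be found in the camera images.
- mark_left (a point): left one (+y side) of three equal dark round marks, 60 mm across, flush in the top of the posing board; this point is the mark's centre on the board's top face. The board is a fixed light-wood board 208 x 76 x 12 mm lying on the stone slab (slab top at z = 0.016, board top at z = 0.028); the marks lie in a row along its length, 72 mm from centre to centre; the board's x axis points roughly away from the robot and y along the row to the left, turned by at most 0.3 rad
- mark_middle (a point): middle one of the three marks on the posing board, centre of the mark on the board's top face. Behind and left of the board stands a fixed desk lamp: its lower arm runs at x 0.61 to 0.66, y -0.1 to 0.2, up to z = 0.13; its upper arm and head stand at x 0.59 to 0.69, y 0.14 to 0.44, up to z = 0.32
- mark_right (a point): right one (-y side) of the three marks on the posing board, centre of the mark on the board's top face
- tall_jar_center (a point): tall round glass jar with a grey lid, 56 mm in diameter, 95 mm high, 0.2 kg, standing on the table right of the slab; this point is on its axis 47 mm above its underside; z is up its axis
- blue_bottle_center (a point): slim round dark-blue bottle with a white cap, body 39 mm in diameter, 77 mm high with the cap (cap 33 mm, from 57 mm up), 0.09 kg, standing on the table right of the slab; this point is on its axis 38 mm above its underside; z is up its axis
- clay_cup_center (a point): little open round clay-brown cup standing free on the right edge of the stone slab, 33 mm in diameter at the rim (narrowing to 24 mm at the foot), 18 mm high, 0.04 kg, mouth up; this point is on its axis 9 mm above its underside; grasp it across the outside of the rim
- ball_center (a point): white plaster ball, 44 mm in diameter, 0.06 kg, resting on a small fixed cork ring (36 mm outside, 10 mm high) on the right edge of the stone slab; this point is its centre, about 29 mm above the slab. Seated in the clay cup's mouth its centre stands about 34.5 mm above the cup's underside
- clear_bottle_center (a point): bystander: slim round clear glass bottle with a cream cap, 38 mm in diameter, 65 mm high, standing loose on the table right of the slab among the things to be moved; this point is on its axis 32 mm above its underside. To be left alone
Mind the look-alikes: they are no part of the job. What is shaped like the part that bears blue_bottle_center but purple or turquoise is not meant.

How it is judged (in metres and radians):
On the way, in this order (a step that is already met when the one before it is completed fails the run):
1. tall jar, clay cup and blue bottle stand on the left, middle and right mark (horizontal distance between tall_jar_center and mark_left below 0.015 m and z of tall_jar_center in the frame of mark_left between 0.042 and 0.052 m and angle between each of tall_jar_center, clay_cup_center, blue_bottle_center's own z axis and vertical below 0.12 rad and horizontal distance between clay_cup_center and mark_middle below 0.015 m and z of clay_cup_center in the frame of mark_middle between 0.004 and 0.014 m and horizontal distance between blue_bottle_center and mark_right below 0.015 m and z of blue_bottle_center in the frame of mark_right between 0.033 and 0.043 m and linear speed of each of tall_jar, clay_cup, blue_bottle below 0.02 m/s), for 0.2 s.
2. the ball rests in the mouth of the clay cup (horizontal distance between ball_center and clay_cup_center below 0.008 m and z of ball_center in the frame of mark_middle between 0.0295 and 0.0395 m and linear speed of ball below 0.02 m/s), for 0.2 s.
At the end, for the whole second after the job is handed in: tall jar on the left mark, clay cup on the middle, blue bottle on the right, each upright (0.12 rad) on the board with its axis within 15 mm of the mark's centre; ball seated in the cup's mouth, centre within 8 mm of the cup's axis, within 5 mm of seated height; all at rest (under 0.02 m/s) (all of step 1 and all of step 2); the robot touches nothing.
It fails at once if the clear bottle is shifted or knocked over (moved more than 20 mm) (distance of clear_bottle_center from where it was at the start of the episode above 0.02 m).
It also fails if it takes over 106 s, if anything falls off the work surface, if the arm or the gripper's body presses on something with over 40 N, if the wrist force passes 120 N, or if a joint passes its speed limit or range.

## Robot

A 7-joint arm with a two-finger parallel gripper is mounted at the origin on a cart in front of the work surface, level with it; the furniture and walls round the work are solid. World frame = base frame: x ahead of the robot, y to its left, z up, the work surface at z = 0. Lengths are in mm, angles in rad, forces in N, time in s.
With the tool pointing down it reaches from about 400 to 850 mm from the base axis. Payload 6.9 kg.
Tool frame: the origin (TCP) lies at the very end of the fingers, on their centre line; the grasp point (between the pads) lies manip.pinch_z behind it (manip.pinch_z is the distance from the TCP to the grasp point, in mm); z points along the fingers, y is the line along which they close (so a half turn about z gives the same grasp; the last joint's range is limited). The gripper opens to 85 mm and grips with 20 to 120 N. Pads are 22 mm wide; open, the fingers measure 114 mm over their backs; the gripper's body (76 mm by 85 mm) begins 54 mm behind the grasp point. The pads swing forward as they close: fully open they stand 13 mm farther back than shut.
Start: joints at [-1.232, 0.507, -0.238, 1.5, 0.126, 1.149, -0.155], TCP at [144.817, 607.98, 231.275] pointing down, gripper open.
Joint ranges: [-3.08, 3.08], [-0.24, 2.05], [-1.43, 1.35], [0, 2.5], [-1.52, 4.66], [0.17, 1.96], [-2.89, 2.89]. Speed limits (rad/s): [2.39, 2.39, 3.14, 3.14, 3.14, 3.14, 3.14].

## Interface

Orientations are given as [roll, pitch, yaw] about the fixed x, y, z axes, in that order (R = Rz(yaw) Ry(pitch) Rx(roll)).
In Python, from station import read_state, optics, job_done, finder, manip gives the robot as it stands.
- The arm moves only by the shell command python3 -m handwheel 'ROWS' [OPENING] [FORCE]. ROWS is JSON, a list of rows, each a list of 6 numbers: the shift along the tool's x, y, z in cm, then the turn, a rotation vector about the tool's x, y, z in rad. In form: [[dx, dy, dz, wx, wy, wz], ...]. A call has 1 to 5 rows; each row shifts and turns the commanded pose from where the row before left it, along the tool's axes as they then stand; what a row does not reach is not made up. A row lasts 1/10 s, in which the tool goes at most 50 mm and 8.59 degrees, less where a joint would pass 70% of its speed; a pose out of reach is approached as far as the arm can. A call with a gripper value outside its range is refused whole. OPENING is the closure, from 0 (fully open) to 1 (shut), set as the call begins (- or left out, the last holds). The fingers move at their own pace and stop on an object; FORCE is the grip in N (left out, the last holds). Time passes only in rows, so rows that do not move let the fingers close. It gives the time, the measured TCP pose, the force, the opening and the grip force at its end, in the units of the state.
- read_state(): the state, without advancing time (a new reading comes with each control period).
- optics.capture(name): name is "side" or "top"; returns a dict with "frame" (384x512x3 uint8, red, green, blue), "camera_matrix" (3x3 intrinsics, pixels), "distortion" ([k1, k2, p1, p2, k3] as OpenCV has them; the pictures are not rectified), "R" (3x3) and "t" (3): a world point X has camera coordinates R X + t. Camera axes: x right, y down, z forward; pixel columns grow to the right and rows downward; lengths in mm; the calibration is good to about 2 mm. A picture is of the moment at which its call begins. There is no depth.
- job_done(): hands the job in; it is judged then, once.
Trained networks look in a picture, given as the dict that the camera call returned (one of the last four; its "shot" number tells which), for a name from the list of things; names that differ only in an ending like _2 or _b are one class to them, and where a whole thing is asked for, a point or a joint stands for the part that bears it (a point fixed in the world has none). Each returns a list of dicts, best first, with "conf" (0 to 1); they miss things now and then, are a little off and sometimes report something else, mostly with a low value. They report only what shows in the picture. A call takes as long as a camera call. They do not tell look-alikes from the thing itself.
- finder.boxes_of(query, picture): "box" ([left, top, width, height] in pixels, round what is visible of it).
- finder.regions_of(query, picture): "region" (384x512 bool, what is visible of it) and "box" ([left, top, width, height] in pixels, round what is visible of it).
The state is a dict: "clock": time; "qpos": joint angles; "dq": joint speeds; "joint_torque": joint torques, N m; "position": TCP position; "orientation": TCP orientation; "wrist_force": force on the tool from outside, world axes, zero at the start; "torque": the same for the moment, N m; "opening": finger opening in mm; "finger_force": force on a finger pad.
Only numpy, scipy, OpenCV 4.12 (cv2) and the standard library are available. Lean on these libraries where they do the work, as an engineer would, in place of code of your own. Each camera call takes 0.05 s, during which the arm holds its last target. There are 200 camera calls.

## Working session

There is one attempt and no reset: what is moved stays moved. The work goes in short steps, Python scripts to look and compute and a shell command to move; the robot and the scene stay as the last step left them, time stands still between calls to the robot, and variables do not carry over. Pictures are saved under pics/ and viewed, at most 14 in all, crops included, and the job is handed in when it is done.

```bash
ls; mkdir -p pics; python3 - <<'E'
from station import read_state, optics, finder, manip
import cv2,numpy as np,pickle
print(read_state(), manip.pinch_z)
for n in ("side","top"):
    p=optics.capture(n); print(n,p["camera_matrix"],p["distortion"],p["R"],p["t"])
    cv2.imwrite(f"pics/{n}0.png",cv2.resize(p["frame"][:,:,::-1],(800,600)))
    for q in ["mark_left","tall_jar_center","blue_bottle_center","clay_cup_center","ball_center","clear_bottle_center"]:
        try: print(q,[(b["box"],round(b["conf"],2)) for b in finder.boxes_of(q,p)][:5])
        except Exception as e: print(q,e)
    pickle.dump(p,open(f"{n}0.pkl","wb"))
E
```

```text
pics
{'clock': 0.0, 'qpos': array([-1.23147298,  0.5083354 , -0.23753758,  1.50111623,  0.12571011,
        1.14890243, -0.15479454]), 'dq': array([ 0.00050915, -0.00104748,  0.00166364, -0.00152751,  0.00058116,
       -0.00070486,  0.00163791]), 'joint_torque': array([ 4.40142412e-04, -6.20578909e+01, -2.18719952e+00, -2.49655795e+01,
        1.24817016e-02,  1.22394864e-02, -7.58713998e-07]), 'position': array([144.76913484, 607.49346829, 230.43736283]), 'orientation': array([-3.13982295e+00,  3.55527269e-05,  2.90780553e+00]), 'wrist_force': array([-0.21670344, -0.22574532, -0.23573618]), 'torque': array([-0.02529896,  0.00182717, -0.01223772]), 'finger_force': 0.0, 'opening': 85.49333317376421} 18.700000000000003
side [[452.01266741   0.         254.35539313]
 [  0.         452.01266741 195.24182556]
 [  0.           0.           1.        ]] [-0.08195842  0.          0.          0.          0.        ] [[-0.97215587 -0.23413631 -0.00965146]
 [-0.08292285  0.38224105 -0.92033449]
 [ 0.2191729  -0.89390826 -0.39101313]] [395.78124282 211.56797766 806.18487062]
mark_left [([188.6,
[... 508 characters left out ...]
.           1.        ]] [0.02224083 0.         0.         0.         0.        ] [[ 6.86351251e-02 -9.97641815e-01 -1.69420323e-04]
 [-9.72635604e-01 -6.68769782e-02 -2.22502700e-01]
 [ 2.21966667e-01  1.54362849e-02 -9.74932059e-01]] [-306.17015696  483.40674531 1010.69267683]
mark_left [([131.5, 168.9, 71.4, 28.9], 0.61), ([241.3, 205.1, 15.5, 13.4], 0.47)]
tall_jar_center [([244.9, 136.3, 18.9, 22.4], 0.67)]
blue_bottle_center [([375.6, 191.5, 21.2, 15.7], 0.77), ([242.7, 229.9, 10.5, 19.9], 0.63), ([242.1, 202.9, 15.2, 16.3], 0.49)]
clay_cup_center [([221.5, 159.9, 12.5, 9.9], 0.65)]
ball_center [([216.3, 187.3, 9.9, 11.2], 0.48)]
clear_bottle_center [([248.3, 175.6, 13.7, 11.3], 0.65)]
```

View pics/side0.png

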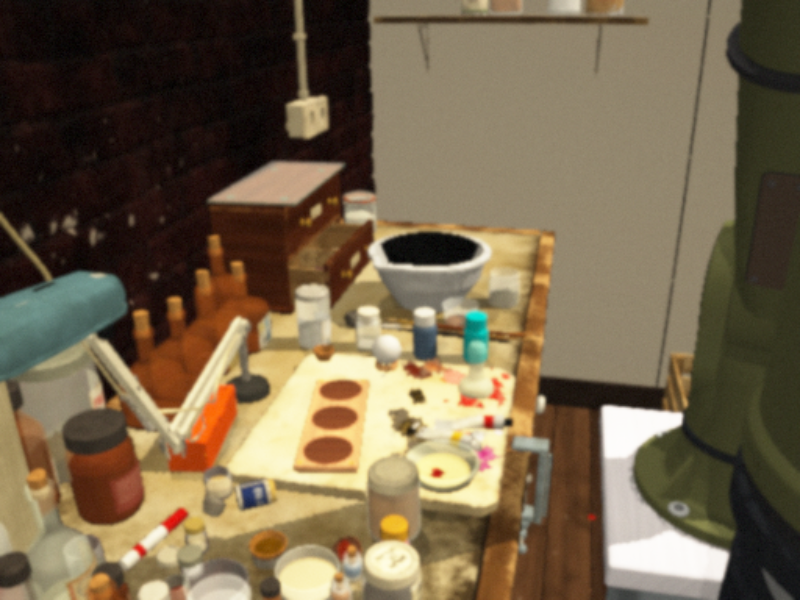

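View pics/top0.png

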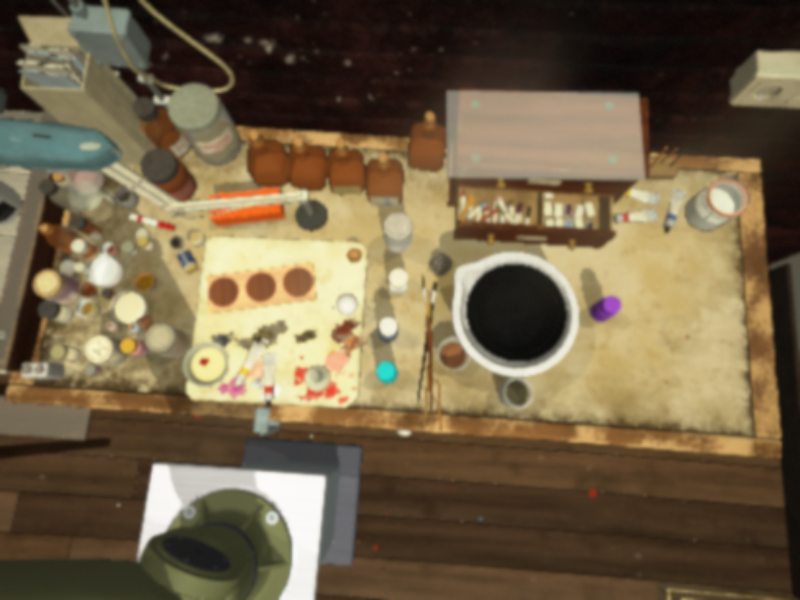

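Candidates, in 800x600 side / top pixels:
- Blue-bottle class: dark blue (425,333)/(388,328), turquoise (475,338)/(386,372) and purple top (606,308). I choose the dark blue.
- Clear bottle: (368,328)/(398,280).
- Jar: (313,315)/(398,230). The other jars on the left are clutter.
- Cup: (322,352)/(354,255). The brown pot at top (452,352) is a distractor.
- Ball: (388,350)/(347,303).

The marks are a row of three: (223,291), (261,286) and (298,280) in the top view.

```bash
cat > h.py <<'E'
import numpy as np,cv2,pickle
from scipy.optimize import least_squares
def proj(P,p):
    return cv2.projectPoints(np.asarray(P,float).reshape(-1,3),cv2.Rodrigues(p["R"])[0],p["t"],p["camera_matrix"],np.array(p["distortion"]))[0][:,0]
a=np.linspace(0,2*np.pi,48,endpoint=False)
def rings(rz): return np.vstack([np.c_[r*np.cos(a),r*np.sin(a),0*a+z] for r,z in rz])
SH={"tall_jar_center":(rings([(28,0),(28,95)]),0),"blue_bottle_center":(rings([(19.5,0),(19.5,50),(16.5,57),(16.5,77)]),0),
"clay_cup_center":(rings([(12,0),(16.5,18)]),16),"clear_bottle_center":(rings([(19,0),(19,45),(16,65)]),0),
"ball_center":(rings([(22*np.cos(t),29+22*np.sin(t)) for t in np.linspace(-1.5,1.5,15)]),16)}
def box(uv): lo=uv.min(0);hi=uv.max(0); return np.r_[lo,hi]
def fit(name,boxes,x0,base=None):
    S,b=SH[name]; b=b if base is None else base
    f=lambda q:np.concatenate([(box(proj(S+[q[0],q[1],b],p))-np.r_[bb[0],bb[1],bb[0]+bb[2]-1,bb[1]+bb[3]-1]) for p,bb in boxes])
    r=least_squares(f,x0,loss="soft_l1",diff_step=1e-3); return r.x,f(r.x)
def ray(uv,p,z):
    n=cv2.undistortPoints(np.array([[uv]],float),p["camera_matrix"],np.array(p["distortion"]))[0,0]
    c=-p["R"].T@p["t"]; d=p["R"].T@np.r_[n,1]; return (c+d*(z-c[2])/d[2])[:2]
E
python3 - <<'E'
from h import *
P={n:pickle.load(open(f"{n}0.pkl","rb")) for n in("side","top")}
s,t=P["side"],P["top"]
B={"tall_jar_center":([188.4,182.2,21.2,37.7],[244.9,136.3,18.9,22.4]),"blue_bottle_center":([266,197.9,15.9,36.2],[242.1,202.9,15.2,16.3]),
"clay_cup_center":([201.4,223.1,13.3,7.2],[221.5,159.9,12.5,9.9]),"ball_center":([239.2,214,19.1,20.4],[216.3,187.3,9.9,11.2]),"clear_bottle_center":([226.8,198.7,16.8,27.5],[248.3,175.6,13.7,11.3])}
for k,(bs,bt) in B.items():
    x0=ray((bt[0]+bt[2]/2,bt[1]+bt[3]/2),t,30)
    for w in ([(s,bs),(t,bt)],[(s,bs)],[(t,bt)]):
        x,r=fit(k,w,x0); print(k,x.round(1),r.round(1))
def blobs(p,roi):
    x0,y0,x1,y1=roi; im=p["frame"][y0:y1,x0:x1].astype(float)
    m=(im.sum(2)<np.percentile(im.sum(2),50)*0.62).astype(np.uint8)
    n,l,st,c=cv2.connectedComponentsWithStats(m); return [(c[i]+[x0,y0],st[i,4]) for i in range(1,n) if st[i,4]>60]
for p,roi in((s,(188,238,238,304)),(t,(130,166,205,202))):
    for c,n in blobs(p,roi): print(c.round(1),n,ray(c,p,28).round(1))
for p,n,roi in((s,"s",(170,170,330,310)),(t,"t",(120,120,280,260))):
    cv2.imwrite(f"pics/c{n}.png",cv2.resize(p["frame"][roi[1]:roi[3],roi[0]:roi[2],::-1],None,fx=4,fy=4))
E
python3 -c "
import cv2,numpy as np
a=cv2.imread('pics/cs.png');b=cv2.imread('pics/ct.png')
cv2.imwrite('pics/c2.png',cv2.resize(np.hstack([a,b]),(800,350) ) if a.shape[0]==b.shape[0] else a)"
```

```text
tall_jar_center [ 615.3 -260.3] [-1.8 -1.4  2.1  4.6 -0.5 -3.1  0.8  3. ]
tall_jar_center [ 622.9 -280.6] [-1.6 -4.4  1.8  0.9]
tall_jar_center [ 612.9 -259.9] [-0.7 -2.4  0.7  3.8]
blue_bottle_center [ 421.7 -257.8] [-1.  -2.4  0.  -3.  -0.2  0.3 -1.   1. ]
blue_bottle_center [ 417.6 -243.1] [-0.6  0.1  0.6 -0.1]
blue_bottle_center [ 423.7 -259.3] [ 0.4 -0.3 -0.4  0.4]
clay_cup_center [ 563.7 -181.4] [-0.  -4.   1.5  1.8  0.2 -1.8 -0.5 -0.2]
clay_cup_center [ 565.5 -181.4] [-0.8 -4.1  0.8  1.7]
clay_cup_center [ 560.6 -182.1] [ 0.3 -0.8 -0.3  0.8]
ball_center [ 463.9 -173.2] [-0.9  0.1  0.1 -0.3 -2.6 -0.2  3.4  4.5]
ball_center [ 462.8 -172.8] [-0.5  0.2  0.5 -0.2]
ball_center [ 470.7 -171.7] [-2.9 -2.5  3.1  2.2]
clear_bottle_center [ 522. -267.] [ 0.4 -3.4 -0.  -0.8 -0.5 -4.9 -0.5  1.1]
clear_bottle_center [ 519.5 -256.4] [ 0.1 -1.7 -0.1  1.1]
clear_bottle_center [ 514.5 -268.9] [-0.  -2.4  0.   3.5]
[217.4 249.1] 233 [506.2 -73. ]
[213.8 266.9] 297 [491.3  -2.8]
[209.5 287.5] 383 [476.7  67.5]
[190.3 180. ] 227 [505.3 -74.1]
[166.6 183.1] 241 [490.8  -3.9]
[142.7 186.3] 247 [476.1  66.5]
```

View pics/c2.png

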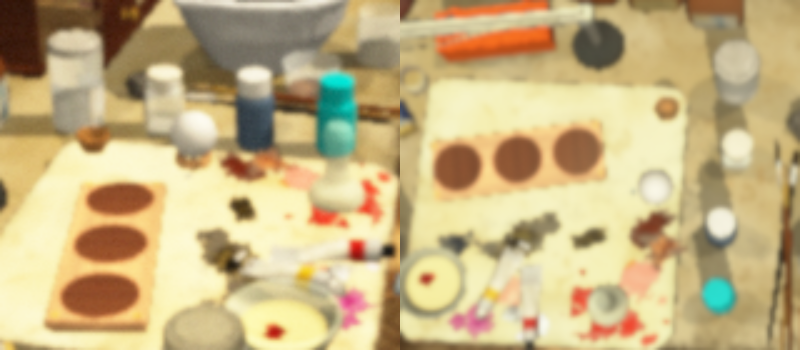

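```bash
python3 - <<'E'
from h import *
P={n:pickle.load(open(f"{n}0.pkl","rb")) for n in("side","top")}
s,t=P["side"],P["top"]
for k,us,ut,z in [("jar",(200,184.4),(255.2,145),95),("clear",(235.6,198),(254.8,177.2),65),("blue",(272,199.2),(248.4,208.4),77),("cup",(207.2,225.6),(226.4,162.8),27),("ball",(247.6,223.2),(222.4,194.8),45),("turq",(305,201),(247.2,238),77)]:
    a,b=ray(us,s,z),ray(ut,t,z)
    r=least_squares(lambda q:np.r_[proj([[*q,z]],s)[0]-us,proj([[*q,z]],t)[0]-ut],b)
    print(k,a.round(1),b.round(1),r.x.round(1),r.fun.round(1))
from station import optics,finder
for n in("side","top"):
    p=optics.capture(n)
    for q in ["tall_jar_center","blue_bottle_center","clay_cup_center","ball_center","clear_bottle_center"]:
        for g in finder.regions_of(q,p)[:2]:
            m=g["region"];ys,xs=np.nonzero(m);print(n,q,round(g["conf"],2),g["box"],[round(v,1) for v in(xs.mean(),ys.mean())],xs.min(),xs.max(),ys.min(),ys.max())
E
```

```text
jar [ 610.7 -263.8] [ 607.1 -264.2] [ 609.2 -263.7] [ 0.6  0.1 -0.2 -0.7]
clear [ 519.  -266.3] [ 518.4 -269.2] [ 519.  -268.5] [ 0.2 -0.3 -0.2 -0.2]
blue [ 423.  -251.3] [ 423.2 -257.6] [ 423.6 -256.4] [ 0.2 -0.8 -0.4 -0.1]
cup [ 565.1 -176.4] [ 567.1 -178.4] [ 566.1 -178.1] [-0.2 -0.4 -0.1  0.3]
ball [ 464.9 -174.9] [ 463.3 -177. ] [ 464.5 -176.3] [ 0.3 -0.2 -0.2 -0.4]
turq [ 343.6 -257.5] [ 340.  -260.3] [ 342.1 -259.6] [ 0.7 -0.3 -0.2 -0.8]
side tall_jar_center 0.86 [188.0, 182.8, 22.9, 37.8] [np.float64(200.2), np.float64(201.9)] 189 211 182 223
side blue_bottle_center 0.75 [293.3, 198.9, 17.0, 31.1] [np.float64(303.1), np.float64(212.5)] 295 312 200 230
side blue_bottle_center 0.7 [265.2, 196.2, 15.3, 35.8] [np.float64(271.7), np.float64(213.7)] 264 279 197 230
side clay_cup_center 0.63 [198.8, 221.1, 16.2, 9.1] [np.float64(207.0), np.float64(225.4)] 201 213 220 231
side ball_center 0.53 [236.5, 214.9, 20.4, 17.4] [np.float64(246.9), np.float64(223.9)] 238 256 216 233
side clear_bottle_center 0.96 [224.7, 198.6, 20.5, 25.4] [np.float64(235.1), np.float64(208.7)] 228 243 196 223
top tall_jar_center 0.79 [247.8, 134.0, 18.9, 28.4] [np.float64(254.1), np.float64(148.6)] 245 263 136 162
top blue_bottle_center 0.7 [240.6, 204.2, 16.2, 13.0] [np.float64(248.0), np.float64(211.2)] 242 254 203 219
top blue_bottle_center 0.64 [376.5, 190.8, 18.3, 16.9] [np.float64(386.4), np.float64(197.5)] 377 396 190 205
top ball_center 0.64 [215.9, 188.8, 12.1, 9.7] [np.float64(221.6), np.float64(194.3)] 216 228 188 200
top clear_bottle_center 0.54 [221.7, 158.1, 13.0, 10.0] [np.float64(226.2), np.float64(162.9)] 221 231 158 168
top clear_bottle_center 0.49 [251.5, 174.2, 10.9, 13.8] [np.float64(254.1), np.float64(179.7)] 248 260 172 187
```

```bash
cat > d.py <<'E'
import sys,numpy as np
from station import read_state
from scipy.spatial.transform import Rotation as R
def go(x,y,z,yaw):
    s=read_state(); o=s["orientation"]; w=(yaw-o[2]+np.pi/2)%np.pi-np.pi/2
    r0=R.from_euler("xyz",o); r1=R.from_euler("xyz",[np.pi,0,o[2]+w])
    rv=(r0.inv()*r1).as_rotvec(); d=np.array([x,y,z])-s["position"]
    print("pos",s["position"].round(1),"rpy",o.round(3),"j",s["qpos"].round(2),"t",round(s["clock"],2),"open",round(s["opening"],1),"F",s["wrist_force"].round(1),"g",round(s["finger_force"],1))
    print("rot",rv.round(3),"shift before rot cm",(r0.inv().apply(d)/10).round(2),"after rot",(r1.inv().apply(d)/10).round(2))
go(*map(float,sys.argv[1:5]))
E
python3 -m handwheel '[[0,0,0,0,0,0.14],[0,0,0,0,0,0.14],[0,0,0,0,0,0.14],[0,0,0,0,0,0.14]]' 0.3 30
python3 -m handwheel '[[0,0,0,0,0,0.14],[0,0,0,0,0,0.14],[0,0,0,0,0,0.14],[0,0,0,0,0,0.14]]'
python3 d.py 566 -178 150 1.776
```

```text
clock: 1.7
position: [144.8, 608.0, 231.3]
orientation: [3.142, -0.0, 2.342]
wrist_force: [-0.4, -0.3, 0.5]
opening: 59.4
finger_force: 0.0
clock: 2.1
position: [144.7, 608.0, 231.3]
orientation: [-3.142, -0.0, 1.782]
wrist_force: [-0.2, -0.1, -0.4]
opening: 59.5
finger_force: 0.0
pos [144.7 608.  231.3] rpy [-3.142 -0.     1.782] j [-1.41  0.5   0.05  1.5  -0.03  1.14 -1.14] t 2.1 open 59.5 F [-0.2 -0.1 -0.4] g 0.0
rot [-0.    -0.     0.006] shift before rot cm [-85.69  24.7    8.13] after rot [-85.53  25.23   8.13]
```

```bash
python3 -m handwheel '[[-2,0.6,0,0,0,0],[-3,0.9,0,0,0,0],[-4,1.2,0,0,0,0],[-4,1.2,0,0,0,0],[-4,1.2,0,0,0,0]]' >/dev/null
python3 -m handwheel '[[-4,1.2,0,0,0,0],[-4,1.2,0,0,0,0],[-4,1.2,0,0,0,0],[-4,1.2,0,0,0,0],[-4,1.2,0,0,0,0]]' >/dev/null
python3 d.py 566 -178 150 1.776
```

```text
pos [333.5 269.1 231.6] rpy [ 3.141e+00 -1.000e-03  1.788e+00] j [-0.87  0.2   0.17  1.98 -0.04  0.96 -0.47] t 3.1 open 60.2 F [ 0.2 -0.8  0.1] g 0.0
rot [ 0.001 -0.001  0.012] shift before rot cm [-48.68  13.06   8.14] after rot [-48.51  13.65   8.16]
```

```bash
python3 -m handwheel '[[-4,1.1,0,0,0,0],[-4,1.1,0,0,0,0],[-4,1.1,0,0,0,0],[-4,1.1,0,0,0,0],[-4,1.1,0,0,0,0]]' >/dev/null
python3 -m handwheel '[[-4,1.1,0,0,0,0],[-4,1.1,0,0,0,0],[-4,1.1,0,0,0,0],[-4,1.1,0,0,0,0],[-4,1.1,0,0,0,0]]' >/dev/null
python3 -m handwheel '[[-4,1.1,0,0,0,0],[-3,1,1,0,0,0],[-1.5,0.5,3,0,0,0],[0,0,3,0,0,0],[0,0,1,0,0,0]]' >/dev/null
python3 d.py 566 -178 90 1.776
```

```text
pos [ 568.6 -173.6  148.3] rpy [-3.137e+00 -2.000e-03  1.787e+00] j [ 0.04  0.56  0.34  1.7  -0.22  0.93  0.69] t 4.6 open 60.0 F [-0.2  0.1  0. ] g 0.0
rot [-0.004 -0.002  0.011] shift before rot cm [-0.39 -0.33  5.83] after rot [-0.38 -0.35  5.83]
```

```bash
python3 -m handwheel '[[-0.4,-0.3,2,0,0,0.01],[0,0,3,0,0,0],[0,0,3,0,0,0],[0,0,1,0,0,0],[0,0,0,0,0,0]]' >/dev/null
python3 d.py 566 -178 19 1.776
python3 - <<'E'
from station import optics
from h import *
A=[]
for n,c in(("side",(207,215)),("top",(226,160))):
    p=optics.capture(n); x,y=c; A.append(cv2.resize(p["frame"][y-35:y+35,x-35:x+35,::-1],(400,400),interpolation=cv2.INTER_CUBIC))
    print(proj([[566,-178,34]],p),c)
cv2.imwrite("pics/cup1.png",np.hstack(A))
E
```

```text
pos [ 567.6 -177.7   60.7] rpy [-3.140e+00 -1.000e-03  1.778e+00] j [ 0.08  0.66  0.3   1.79 -0.27  0.73  0.73] t 5.1 open 59.7 F [-0.3 -0.2  1. ] g 0.0
rot [-0.002 -0.001  0.002] shift before rot cm [-0.01 -0.15  4.17] after rot [-0.   -0.16  4.17]
[[206.89901681 222.64026245]] (207, 215)
[[226.04803    162.48758233]] (226, 160)
```

View pics/cup1.png

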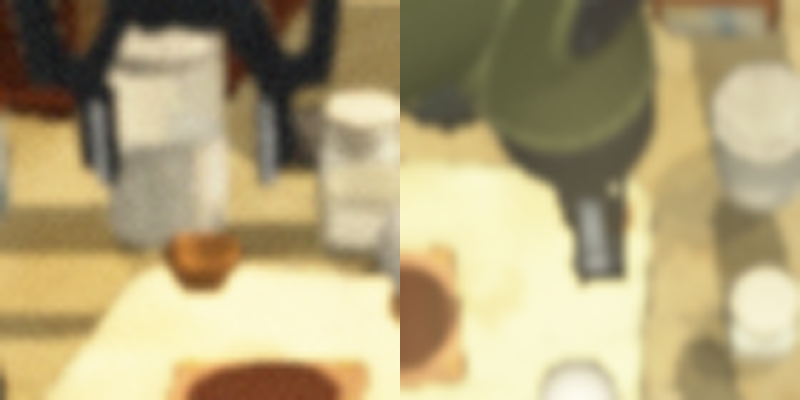

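The side view shows the fingers at crop x≈103 and 268 (midpoint ~187). The cup is at 203, so I shift about 4 mm toward the robot. The top view shows the finger in line with the cup.

```bash
python3 -m handwheel '[[0,-0.35,1,0,0,0],[0,0,1.5,0,0,0],[0,0,1,0,0,0],[0,0,0.6,0,0,0],[0,0,0,0,0,0]]' 
python3 d.py 564 -178 19 1.776
python3 -m handwheel '[[0,0,0,0,0,0],[0,0,0,0,0,0],[0,0,0,0,0,0],[0,0,0,0,0,0],[0,0,0,0,0,0]]' 0.8 25
python3 -m handwheel '[[0,0,0,0,0,0],[0,0,0,0,0,0],[0,0,0,0,0,0],[0,0,0,0,0,0]]'
python3 d.py 564 -178 19 1.776
```

```text
clock: 5.7
position: [564.2, -179.0, 19.7]
orientation: [-3.141, -0.0, 1.778]
wrist_force: [0.2, -0.6, 1.1]
opening: 60.2
finger_force: 0.0
pos [ 564.2 -179.    19.7] rpy [-3.141 -0.     1.778] j [ 0.1   0.71  0.27  1.83 -0.3   0.64  0.75] t 5.7 open 60.2 F [ 0.2 -0.6  1.1] g 0.0
rot [-0.001 -0.     0.002] shift before rot cm [ 0.1  -0.    0.07] after rot [ 0.1  -0.    0.07]
clock: 6.2
position: [564.9, -179.3, 21.0]
orientation: [3.141, 0.001, 1.778]
wrist_force: [-1.0, -0.1, 6.9]
opening: 29.6
finger_force: 24.8
clock: 6.6
position: [564.9, -179.3, 21.0]
orientation: [3.141, 0.0, 1.778]
wrist_force: [-1.1, 0.9, 6.8]
opening: 29.4
finger_force: 24.8
pos [ 564.9 -179.3   21. ] rpy [3.141 0.    1.778] j [ 0.1   0.71  0.27  1.83 -0.3   0.64  0.75] t 6.6 open 29.4 F [-1.1  0.9  6.8] g 24.8
rot [0.001 0.    0.002] shift before rot cm [ 0.14 -0.06  0.2 ] after rot [ 0.14 -0.06  0.2 ]
```

```bash
python3 -m handwheel '[[0,0,-0.5,0,0,0],[0,0,-1,0,0,0],[0,0,-2,0,0,0],[0,0,-3,0,0,0],[0,0,0,0,0,0]]' 
python3 - <<'E'
from station import optics
from h import *
A=[]
for n,c in(("side",(207,205)),("top",(226,150))):
    p=optics.capture(n); x,y=c; A.append(cv2.resize(p["frame"][y-35:y+35,x-35:x+35,::-1],(400,400),interpolation=cv2.INTER_CUBIC))
cv2.imwrite("pics/cup2.png",np.hstack(A))
E
```

```text
clock: 7.1
position: [566.7, -180.2, 89.5]
orientation: [3.136, 0.003, 1.777]
wrist_force: [1.2, -0.4, -0.3]
opening: 29.7
finger_force: 24.8
```

View pics/cup2.png

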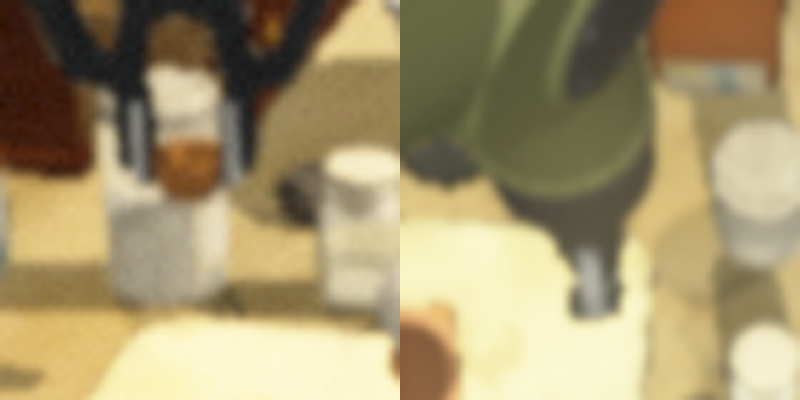

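The cup is held between the fingertips (side crop 190,168), its foot just below them. I'll carry it to the middle mark.

```bash
python3 d.py 490 -3.5 80 1.776
python3 -m handwheel '[[2,-0.4,0,0,0,0],[4,-0.8,0,0,0,0],[4,-0.8,0,0,0,0],[4,-0.8,0,0,0,0],[3,-0.8,0,0,0,0]]' >/dev/null
python3 -m handwheel '[[1.5,-0.2,0,0,0,0],[0.4,0,0,0,0,0],[0,0,0,0,0,0]]' 
python3 d.py 490 -3.5 80 1.776
```

```text
pos [ 565.1 -179.1   86.3] rpy [3.140e+00 1.000e-03 1.778e+00] j [ 0.07  0.62  0.31  1.78 -0.26  0.78  0.72] t 7.2 open 29.6 F [-0.6  1.9 -1.2] g 24.8
rot [0.002 0.001 0.002] shift before rot cm [18.73 -3.74  0.61] after rot [18.72 -3.77  0.63]
clock: 8.0
position: [488.5, -1.7, 84.9]
orientation: [-3.141, 0.0, 1.779]
wrist_force: [0.9, -0.5, 0.2]
opening: 29.4
finger_force: 24.8
pos [488.5  -1.7  84.9] rpy [-3.141  0.     1.779] j [-0.28  0.51  0.34  2.05 -0.28  0.63  0.45] t 8.0 open 29.4 F [ 0.9 -0.5  0.2] g 24.8
rot [-0.001  0.     0.003] shift before rot cm [-0.21  0.11  0.49] after rot [-0.21  0.11  0.49]
```

```bash
python3 -m handwheel '[[-0.2,0.1,1,0,0,0],[0,0,2,0,0,0],[0,0,1,0,0,0],[0,0,0.3,0,0,0],[0,0,0,0,0,0]]' >/dev/null
python3 d.py 490 -3.5 33.5 1.776
python3 - <<'E'
from station import optics
from h import *
A=[]
for n,c in(("side",(214,255)),("top",(167,178))):
    p=optics.capture(n); x,y=c; A.append(cv2.resize(p["frame"][y-30:y+30,x-30:x+30,::-1],(400,400),interpolation=cv2.INTER_CUBIC))
cv2.imwrite("pics/cup3.png",np.hstack(A))
E
```

```text
pos [489.8  -4.5  41.7] rpy [-3.14   0.     1.777] j [-0.24  0.58  0.29  2.08 -0.32  0.53  0.49] t 8.5 open 29.4 F [-0.4  0.7 -1. ] g 24.8
rot [-0.001  0.     0.001] shift before rot cm [0.09 0.04 0.82] after rot [0.09 0.04 0.82]
```

View pics/cup3.png

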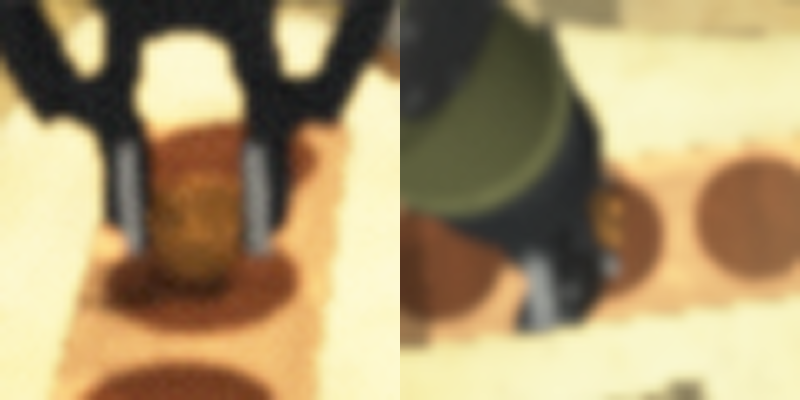

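```bash
python3 - <<'E'
from station import optics
from h import *
p=optics.capture("side")
S,_=SH["clay_cup_center"]
pts=proj(S+[489.8,-4.5,36.7],p)
x0,y0=190,230
im=p["frame"][y0:y0+50,x0:x0+50,::-1]
im=cv2.resize(im,(600,600),interpolation=cv2.INTER_CUBIC)
im=np.clip(im.astype(float)*1.5,0,255).astype(np.uint8); im0=im.copy()
for k,c in((0,(255,0,0)),(48,(0,255,0))):
    cv2.polylines(im,[((pts[k:k+48]-[x0-.5,y0-.5])*12).astype(np.int32)],True,c,1)
cv2.imwrite("pics/cup4.png",cv2.resize(np.hstack([im0[:500,100:500],im[:500,100:500]]),(800,500)))
E
```

```text
(no output)
```

View pics/cup4.png

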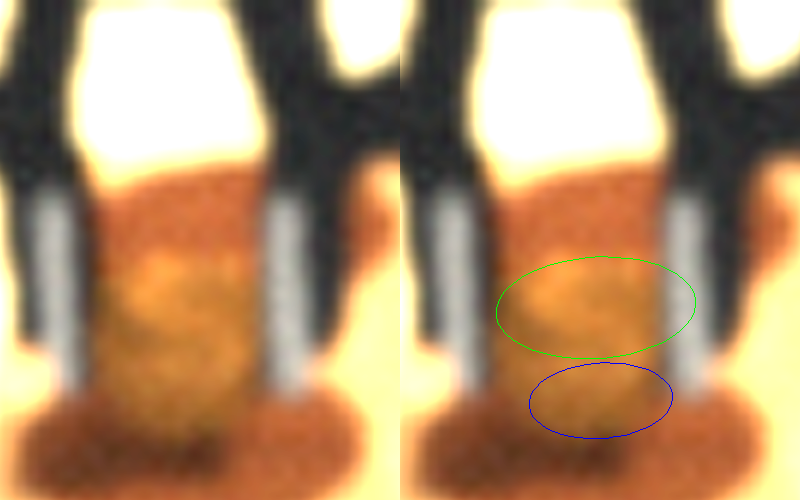

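The upright-cup overlay (green rim at rows 255–360, blue foot bottom at 437) matches the picture in height, so the cup is upright. It sits about 2 mm off sideways. I lower it.

```bash
python3 -m handwheel '[[0,-0.15,0.4,0,0,0],[0,0,0.3,0,0,0],[0,0,0.1,0,0,0],[0,0,0,0,0,0]]' 
python3 -m handwheel '[[0,0,0,0,0,0],[0,0,0,0,0,0],[0,0,0,0,0,0],[0,0,0,0,0,0],[0,0,0,0,0,0]]' 0.3 25
python3 -m handwheel '[[0,0,-0.5,0,0,0],[0,0,-1,0,0,0],[0,0,-2,0,0,0],[0,0,-4,0,0,0],[0,0,-4,0,0,0]]' 0.3 25
python3 d.py 609 -264 170 0
```

```text
clock: 9.05
position: [488.4, -3.9, 34.2]
orientation: [-3.141, -0.0, 1.778]
wrist_force: [-0.4, 0.8, 0.5]
opening: 29.3
finger_force: 24.8
clock: 9.55
position: [488.5, -3.9, 34.3]
orientation: [3.142, 0.0, 1.778]
wrist_force: [0.4, -0.1, 0.5]
opening: 59.6
finger_force: 0.0
clock: 10.05
position: [487.9, -4.2, 151.0]
orientation: [-3.14, 0.0, 1.777]
wrist_force: [1.5, 1.1, 0.0]
opening: 60.0
finger_force: 0.0
pos [487.9  -4.2 151. ] rpy [-3.14   0.     1.777] j [-0.32  0.41  0.4   1.97 -0.22  0.8   0.4 ] t 10.05 open 60.0 F [1.5 1.1 0. ] g 0.0
rot [-1.000e-03 -1.000e-03 -1.364e+00] shift before rot cm [-27.91   6.53  -1.9 ] after rot [-12.11 -25.98  -1.9 ]
```

```bash
python3 -m handwheel '[[0,0,-1,0,0,-0.136],[0,0,-1,0,0,-0.136],[0,0,0,0,0,-0.136],[0,0,0,0,0,-0.136],[0,0,0,0,0,-0.136]]' 0 >/dev/null
python3 -m handwheel '[[0,0,0,0,0,-0.136],[0,0,0,0,0,-0.136],[0,0,0,0,0,-0.136],[0,0,0,0,0,-0.136],[0,0,0,0,0,-0.136]]'  >/dev/null
python3 -m handwheel '[[-1,-2,0,0,0,0],[-2,-4,0,0,0,0],[-2,-4,0,0,0,0],[-2,-4,0,0,0,0],[-2,-4,0,0,0,0]]'  >/dev/null
python3 -m handwheel '[[-2,-4,0,0,0,0],[-1,-3,0,0,0,0],[0,-1,0,0,0,0],[0,0,0,0,0,0]]'  >/dev/null
python3 d.py 608 -264 110 0
python3 - <<'E'
from station import optics,finder
from h import *
for n in ("side","top"):
    p=optics.capture(n)
    for q in ["clay_cup_center"]:
        print(n,[(g["box"],round(g["conf"],2)) for g in finder.boxes_of(q,p)][:2], proj([[491,-3.5,37],[608,-264,95]],p))
    pickle.dump(p,open(n+"1.pkl","wb"))
    c=(213,250) if n=="side" else (167,180)
    im=cv2.resize(p["frame"][c[1]-30:c[1]+30,c[0]-30:c[0]+30,::-1],(400,400),interpolation=cv2.INTER_CUBIC)
    im2=cv2.resize(p["frame"][160:230,180:250,::-1] if n=="side" else p["frame"][110:180,210:280,::-1],(400,400))
    A=np.vstack([im,im2]) if n=="side" else np.hstack([A,np.vstack([im,im2])])
cv2.imwrite("pics/j1.png",cv2.resize(A,(600,600)))
E
```

```text
pos [ 606.5 -266.6  169.5] rpy [-3.140e+00 -1.000e-03  3.135e+00] j [ 0.34  0.61  0.06  1.48 -0.04  1.05  1.98] t 11.95 open 85.1 F [ 0.2 -1.   0.2] g 0.0
rot [-0.001 -0.001 -0.007] shift before rot cm [-0.15  0.27  5.95] after rot [-0.15  0.26  5.95]
side [([207.5, 256.8, 16.2, 13.8], 0.64)] [[213.84447815 262.92044637]
 [201.05098793 184.45654438]]
top [] [[165.7287015  182.37311578]
 [255.13950311 144.71287311]]
```

View pics/j1.png

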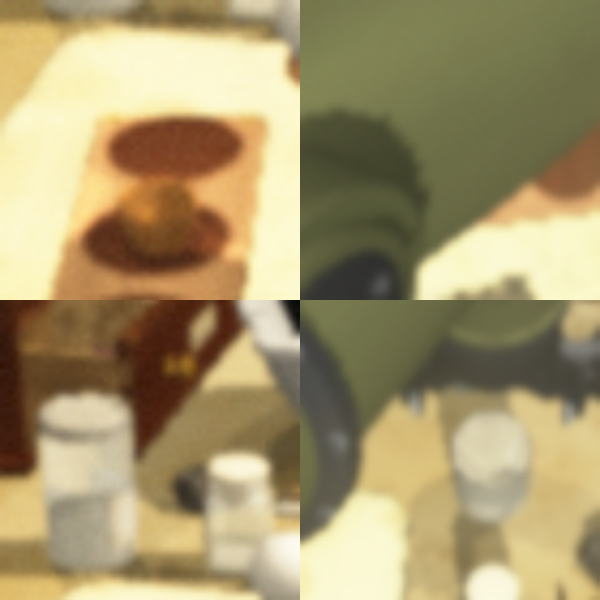

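The cup stands in the middle mark (side crop 157,215). In the top view the fingers (413 and 573) straddle the jar lid (492,445). I descend on the jar.

```bash
python3 -m handwheel '[[-0.1,0.2,3,0,0,0],[0,0,4,0,0,0],[0,0,3,0,0,0],[0,0,2,0,0,0],[0,0,0.5,0,0,0]]' 
python3 -m handwheel '[[0,0,0,0,0,0],[0,0,0,0,0,0],[0,0,0,0,0,0],[0,0,0,0,0,0],[0,0,0,0,0,0]]' 0.7 40
python3 d.py 608 -264 45 0
python3 -m handwheel '[[0,0,-0.5,0,0,0],[0,0,-1,0,0,0],[0,0,-3,0,0,0],[0,0,-4,0,0,0],[0,0,-4,0,0,0]]' 
python3 d.py 474 70 170 0
```

```text
clock: 12.65
position: [607.2, -260.0, 42.1]
orientation: [3.139, -0.004, 3.14]
wrist_force: [0.0, -0.2, 0.2]
opening: 85.5
finger_force: 0.0
clock: 13.15
position: [609.6, -262.3, 46.2]
orientation: [-3.141, 0.003, 3.138]
wrist_force: [0.2, 2.5, 6.9]
opening: 53.0
finger_force: 42.5
pos [ 609.6 -262.3   46.2] rpy [-3.141e+00  3.000e-03  3.138e+00] j [ 0.34  0.74  0.05  1.61 -0.05  0.8   1.98] t 13.15 open 53.0 F [0.2 2.5 6.9] g 42.5
rot [-0.     0.003 -0.004] shift before rot cm [ 0.16 -0.17  0.12] after rot [ 0.16 -0.17  0.12]
clock: 13.65
position: [607.9, -262.6, 170.9]
orientation: [3.142, -0.001, 3.137]
wrist_force: [1.1, -0.5, -1.9]
opening: 53.2
finger_force: 42.8
pos [ 607.9 -262.6  170.9] rpy [ 3.142e+00 -1.000e-03  3.137e+00] j [ 0.33  0.61  0.06  1.48 -0.04  1.06  1.97] t 13.65 open 53.2 F [ 1.1 -0.5 -1.9] g 42.8
rot [ 0.    -0.001 -0.004] shift before rot cm [13.53 33.2   0.1 ] after rot [13.39 33.26  0.09]
```

```bash
python3 -m handwheel '[[1,2,0,0,0,0],[1.6,4,0,0,0,0],[1.6,4,0,0,0,0],[1.6,4,0,0,0,0],[1.6,4,0,0,0,0]]'  >/dev/null
python3 -m handwheel '[[1.6,4,0,0,0,0],[1.6,4,0,0,0,0],[1.4,3.5,0,0,0,0],[0.8,2,0,0,0,0],[0.4,1,0,0,0,0]]'  >/dev/null
python3 -m handwheel '[[0.3,0.7,0,0,0,0],[0,0,0,0,0,0]]'  >/dev/null
python3 d.py 473.5 71 75.5 0
```

```text
pos [474.9  70.  169.5] rpy [-3.142  0.     3.138] j [-0.22  0.35  0.03  1.96 -0.02  0.83  1.39] t 14.85 open 52.7 F [ 0.8  0.1 -1.9] g 42.8
rot [-0.     0.    -0.004] shift before rot cm [0.14 0.1  9.4 ] after rot [0.14 0.1  9.4 ]
```

```bash
python3 -m handwheel '[[0.1,0.1,2,0,0,0],[0,0,2.5,0,0,0],[0,0,2,0,0,0],[0,0,1.4,0,0,0],[0,0,0,0,0,0]]' 
python3 d.py 473.5 71 75.5 0
python3 - <<'E'
from station import optics
from h import *
S,_=SH["tall_jar_center"]
for n,c in (("side",(210,255)),("top",(145,180))):
    p=optics.capture(n); x0,y0=c[0]-40,c[1]-40
    im=cv2.resize(p["frame"][y0:y0+80,x0:x0+80,::-1],(400,400),interpolation=cv2.INTER_CUBIC)
    pts=proj(S+[475.6,71,44],p)
    cv2.polylines(im,[((pts[:48]-[x0-.5,y0-.5])*5).astype(np.int32)],True,(0,255,0),1)
    A=im if n=="side" else np.hstack([A,im])
cv2.imwrite("pics/j2.png",A)
E
```

```text
clock: 15.35
position: [473.3, 69.3, 88.7]
orientation: [-3.14, -0.003, 3.135]
wrist_force: [0.7, 0.2, -1.4]
opening: 52.6
finger_force: 42.7
pos [473.3  69.3  88.7] rpy [-3.140e+00 -3.000e-03  3.135e+00] j [-0.22  0.47  0.03  2.06 -0.02  0.62  1.39] t 15.35 open 52.6 F [ 0.7  0.2 -1.4] g 42.7
rot [-0.001 -0.003 -0.006] shift before rot cm [-0.03  0.18  1.32] after rot [-0.02  0.17  1.32]
```

View pics/j2.png

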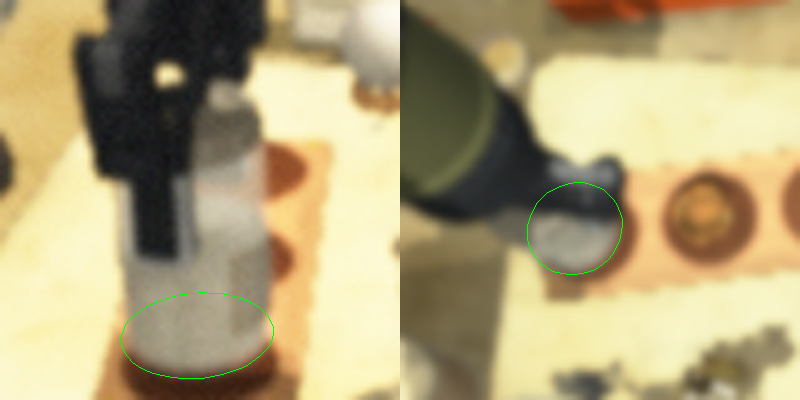

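The jar's foot matches the predicted ring in both views, and from above the cup (703,212) sits in its mark. I lower the jar.

```bash
python3 -m handwheel '[[0,0.1,0.6,0,0,0],[0,0,0.4,0,0,0],[0,0,0.2,0,0,0],[0,0,0,0,0,0]]' 
python3 -m handwheel '[[0,0,0.1,0,0,0],[0,0,0,0,0,0]]'
```

```text
clock: 15.85
position: [473.7, 72.1, 78.2]
orientation: [-3.141, -0.0, 3.138]
wrist_force: [-0.3, -0.4, -2.3]
opening: 52.9
finger_force: 42.8
clock: 16.05
position: [473.8, 72.1, 77.3]
orientation: [-3.142, 0.0, 3.138]
wrist_force: [-0.6, 0.5, -1.7]
opening: 53.0
finger_force: 42.8
```

```bash
python3 -m handwheel '[[0,0,0.15,0,0,0],[0,0,0,0,0,0]]'
python3 -m handwheel '[[0,0,0.1,0,0,0],[0,0,0,0,0,0]]'
```

```text
clock: 16.25
position: [473.7, 72.1, 75.7]
orientation: [-3.142, -0.0, 3.138]
wrist_force: [0.1, 0.6, -2.4]
opening: 52.7
finger_force: 42.8
clock: 16.45
position: [473.7, 72.1, 74.7]
orientation: [-3.142, -0.0, 3.138]
wrist_force: [-0.1, -0.3, -2.3]
opening: 52.8
finger_force: 42.8
```

```bash
python3 -m handwheel '[[0,0,0.1,0,0,0],[0,0,0,0,0,0]]'
python3 -m handwheel '[[0,0,0.1,0,0,0],[0,0,0,0,0,0]]'
```

```text
clock: 16.65
position: [473.9, 72.1, 74.1]
orientation: [3.142, 0.0, 3.138]
wrist_force: [-1.0, 0.3, 2.4]
opening: 53.2
finger_force: 43.1
clock: 16.85
position: [474.2, 72.3, 74.0]
orientation: [3.141, 0.001, 3.138]
wrist_force: [-3.1, 0.7, 14.0]
opening: 53.2
finger_force: 43.3
```

```bash
python3 -m handwheel '[[0,0,0,0,0,0],[0,0,0,0,0,0],[0,0,0,0,0,0],[0,0,0,0,0,0]]' 0
python3 -m handwheel '[[0,0,-1,0,0,0],[0,0,-2,0,0,0],[0,0,-3,0,0,0],[0,0,-4,0,0,0],[0,0,-2,0,0,0]]' 
python3 d.py 421.5 -257 170 0
```

```text
clock: 17.25
position: [473.7, 72.1, 72.6]
orientation: [-3.142, -0.0, 3.138]
wrist_force: [-0.8, -0.4, -1.4]
opening: 85.6
finger_force: 0.0
clock: 17.75
position: [474.7, 72.1, 196.3]
orientation: [3.141, 0.004, 3.138]
wrist_force: [1.0, 0.1, -0.5]
opening: 85.3
finger_force: 0.0
pos [474.7  72.1 196.3] rpy [3.141 0.004 3.138] j [-0.23  0.32  0.04  1.93 -0.01  0.89  1.38] t 17.75 open 85.3 F [ 1.   0.1 -0.5] g 0.0
rot [ 0.001  0.004 -0.004] shift before rot cm [  5.2  -32.94   2.59] after rot [  5.32 -32.91   2.63]
```

```bash
python3 -m handwheel '[[0.3,-2,0,0,0,0],[0.6,-4,0,0,0,0],[0.6,-4,0,0,0,0],[0.6,-4,0,0,0,0],[0.6,-4,0,0,0,0]]' 0.2 >/dev/null
python3 -m handwheel '[[0.6,-4,0,0,0,0],[0.6,-4,0,0,0,0],[0.6,-3.5,0,0,0,0],[0.5,-2.2,2,0,0,0],[0.2,-1,3,0,0,0]]'  >/dev/null
python3 -m handwheel '[[0,0,1,0,0,0],[0,0,0,0,0,0]]'  >/dev/null
python3 d.py 421.5 -257 35 0
python3 - <<'E'
from station import optics
from h import *
for n,c in (("side",(265,205)),("top",(248,205))):
    p=optics.capture(n); x0,y0=c[0]-40,c[1]-40
    im=cv2.resize(p["frame"][y0:y0+80,x0:x0+80,::-1],(400,400),interpolation=cv2.INTER_CUBIC)
    A=im if n=="side" else np.hstack([A,im])
cv2.imwrite("pics/b1.png",A)
E
```

```text
pos [ 419.8 -253.7  132. ] rpy [ 3.140e+00 -3.000e-03  3.138e+00] j [ 0.4   0.42  0.13  1.99 -0.08  0.74  2.15] t 18.95 open 68.2 F [ 0.4 -0.2  0.1] g 0.0
rot [ 0.002 -0.003 -0.004] shift before rot cm [-0.2  -0.34  9.7 ] after rot [-0.17 -0.33  9.7 ]
```

View pics/b1.png

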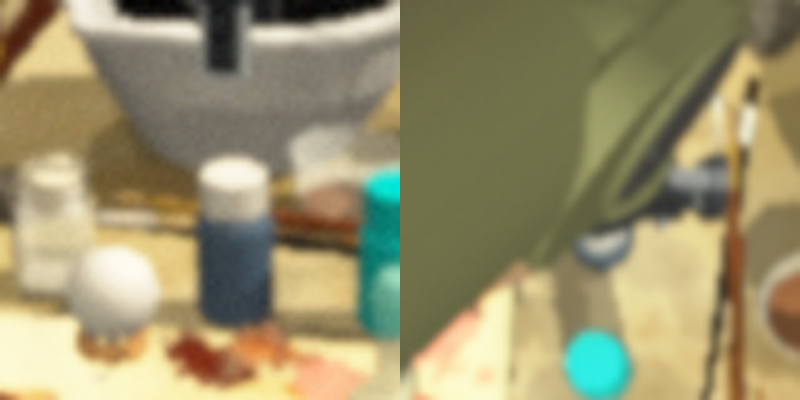

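```bash
python3 - <<'E'
from h import *
t=pickle.load(open("top0.pkl","rb"))
for z in (5,12): print(ray((274.4,202),t,z),ray((274.4,208),t,z))
E
python3 -m handwheel '[[0,-0.2,2,0,0,0],[0,-0.1,2,0,0,0],[0,0,0,0,0,0]]' 0.33
python3 d.py 419.5 -257 20 0
```

```text
[ 459.42557336 -333.08412686] [ 440.96224852 -334.13611136]
[ 458.18643779 -332.7986648 ] [ 439.84191756 -333.84388017]
clock: 19.35
position: [420.5, -256.5, 92.4]
orientation: [3.14, -0.001, 3.139]
wrist_force: [-0.3, 0.3, 0.1]
opening: 57.0
finger_force: 0.0
pos [ 420.5 -256.5   92.4] rpy [ 3.140e+00 -1.000e-03  3.139e+00] j [ 0.41  0.48  0.12  2.03 -0.09  0.64  2.17] t 19.35 open 57.0 F [-0.3  0.3  0.1] g 0.0
rot [ 0.001 -0.001 -0.002] shift before rot cm [ 0.09 -0.06  7.24] after rot [ 0.1  -0.05  7.24]
```

```bash
python3 -m handwheel '[[0,0,1,0,0,0],[0,0,1,0,0,0],[0,0,1,0,0,0],[0,0,0,0,0,0]]'
python3 -m handwheel '[[0,0,1.5,0,0,0],[0,0,1.5,0,0,0],[0,0,1,0,0,0],[0,0,0,0,0,0]]'
python3 -m handwheel '[[0,0,0,0,0,0],[0,0,0,0,0,0],[0,0,0,0,0,0],[0,0,0,0,0,0],[0,0,0,0,0,0]]' 0.8 35
```

```text
clock: 19.75
position: [420.0, -257.2, 61.7]
orientation: [3.141, -0.002, 3.138]
wrist_force: [-0.4, 0.2, 0.2]
opening: 57.2
finger_force: 0.0
clock: 20.15
position: [419.9, -257.4, 21.8]
orientation: [3.141, -0.002, 3.138]
wrist_force: [0.1, 0.5, 0.6]
opening: 57.3
finger_force: 0.0
clock: 20.65
position: [420.9, -257.9, 23.4]
orientation: [-3.141, 0.001, 3.138]
wrist_force: [0.1, 0.5, 5.6]
opening: 37.5
finger_force: 35.7
```

```bash
python3 -m handwheel '[[0,0,-0.5,0,0,0],[0,0,-1.5,0,0,0],[0,0,-3,0,0,0],[0,0,-4,0,0,0],[0,0,-3,0,0,0]]' >/dev/null
python3 -m handwheel '[[-1,2,0,0,0,0],[-1.8,4,0,0,0,0],[-1.8,4,0,0,0,0],[-1.8,4,0,0,0,0],[-1.2,2.5,0,0,0,0]]' >/dev/null
python3 -m handwheel '[[-0.6,1.2,1,0,0,0],[0,0.3,2,0,0,0],[0,0,2,0,0,0],[0,0,0,0,0,0]]' 
python3 d.py 504 -76.5 60 0
```

```text
clock: 22.05
position: [500.9, -78.7, 90.3]
orientation: [-3.141, -0.005, 3.137]
wrist_force: [-0.4, -0.5, -1.2]
opening: 37.5
finger_force: 35.2
pos [500.9 -78.7  90.3] rpy [-3.141 -0.005  3.137] j [ 0.03  0.5   0.11  1.99 -0.08  0.66  1.76] t 22.05 open 37.5 F [-0.4 -0.5 -1.2] g 35.2
rot [-0.    -0.005 -0.005] shift before rot cm [-0.32  0.22  3.03] after rot [-0.31  0.22  3.03]
```

```bash
python3 -m handwheel '[[-0.3,0.2,1,0,0,0],[0,0,1,0,0,0],[0,0,1,0,0,0],[0,0,0,0,0,0]]' 
python3 - <<'E'
from station import optics
from h import *
S,_=SH["blue_bottle_center"]
for n,c in (("side",(213,245)),("top",(175,180))):
    p=optics.capture(n); x0,y0=c[0]-40,c[1]-40
    im=cv2.resize(p["frame"][y0:y0+80,x0:x0+80,::-1],(400,400),interpolation=cv2.INTER_CUBIC)
    pts=proj(S+[506.4,-76.5,36],p)
    cv2.polylines(im,[((pts[:48]-[x0-.5,y0-.5])*5).astype(np.int32)],True,(0,255,0),1)
    A=im if n=="side" else np.hstack([A,im])
cv2.imwrite("pics/b2.png",A)
E
```

```text
clock: 22.45
position: [505.4, -76.1, 61.6]
orientation: [3.141, -0.002, 3.138]
wrist_force: [0.1, 0.2, 0.1]
opening: 37.2
finger_force: 35.3
```

View pics/b2.png

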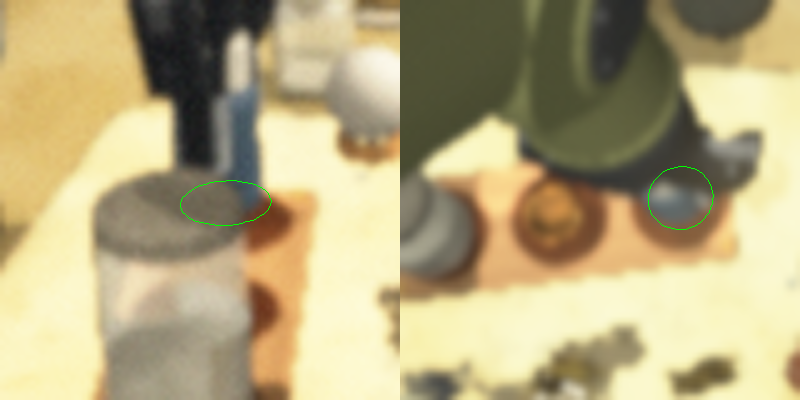

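The bottle is over the right mark; in the side view its right edge is at 262 against the predicted 271, about 3 mm too far away. I nudge it 2 mm toward the robot and lower.

```bash
python3 -m handwheel '[[0.2,0,0.5,0,0,0],[0,0,0.3,0,0,0],[0,0,0,0,0,0]]' 
python3 -m handwheel '[[0,0,0.1,0,0,0],[0,0,0,0,0,0]]' 
python3 -m handwheel '[[0,0,0.1,0,0,0],[0,0,0,0,0,0]]'
```

```text
clock: 22.85
position: [503.9, -76.0, 54.5]
orientation: [3.142, -0.0, 3.138]
wrist_force: [-0.5, 0.3, -0.8]
opening: 37.2
finger_force: 35.3
clock: 23.05
position: [504.3, -76.0, 53.8]
orientation: [-3.142, 0.0, 3.138]
wrist_force: [0.8, 0.2, -1.7]
opening: 37.1
finger_force: 35.3
clock: 23.25
position: [504.2, -76.0, 52.8]
orientation: [-3.142, 0.0, 3.138]
wrist_force: [-0.0, -0.7, -0.3]
opening: 37.2
finger_force: 35.3
```

```bash
python3 -m handwheel '[[0,0,0.1,0,0,0],[0,0,0,0,0,0]]' 
python3 -m handwheel '[[0,0,0.08,0,0,0],[0,0,0,0,0,0]]'
python3 -m handwheel '[[0,0,0,0,0,0],[0,0,0,0,0,0],[0,0,0,0,0,0],[0,0,0,0,0,0]]' 0.3
python3 -m handwheel '[[0,0,-1,0,0,0],[0,0,-2,0,0,0],[0,0,-3,0,0,0],[0,0,-3,0,0,0],[0,0,-2,0,0,0]]' 
python3 d.py 462.5 -176 150 1.776
```

```text
clock: 23.45
position: [504.2, -76.0, 51.7]
orientation: [-3.142, -0.0, 3.138]
wrist_force: [-0.1, 0.5, -1.0]
opening: 37.5
finger_force: 35.3
clock: 23.65
position: [504.3, -76.1, 51.4]
orientation: [-3.142, 0.0, 3.138]
wrist_force: [-1.4, 0.1, 4.3]
opening: 37.4
finger_force: 35.7
clock: 24.05
position: [504.2, -76.0, 50.9]
orientation: [-3.142, -0.0, 3.138]
wrist_force: [0.4, -0.3, -0.3]
opening: 60.3
finger_force: 0.0
clock: 24.55
position: [504.7, -76.2, 163.7]
orientation: [-3.141, 0.002, 3.138]
wrist_force: [-0.1, -0.4, -0.2]
opening: 60.2
finger_force: 0.0
pos [504.7 -76.2 163.7] rpy [-3.141e+00  2.000e-03  3.138e+00] j [ 0.01  0.4   0.13  1.9  -0.07  0.84  1.74] t 24.55 open 60.2 F [-0.1 -0.4 -0.2] g 0.0
rot [1.000e-03 2.000e-03 1.362e+00] shift before rot cm [ 4.19 -9.99  1.36] after rot [-8.91 -6.17  1.37]
```

```bash
python3 -m handwheel '[[0,0,0,0,0,0.136],[0,0,0,0,0,0.136],[0,0,0,0,0,0.136],[0,0,0,0,0,0.136],[0,0,0,0,0,0.136]]' 0.2 25 >/dev/null
python3 -m handwheel '[[0,0,0,0,0,0.136],[0,0,0,0,0,0.136],[0,0,0,0,0,0.136],[0,0,0,0,0,0.136],[0,0,0,0,0,0.136]]' >/dev/null
python3 -m handwheel '[[-2,-1.4,0,0,0,0],[-3,-2,0,0,0,0],[-2.7,-1.9,1,0,0,0],[-1.2,-0.8,3,0,0,0],[0,0,2,0,0,0]]' >/dev/null
python3 d.py 462.5 -176 30 1.776
python3 - <<'E'
from station import optics,finder
from h import *
for n,c in (("side",(235,220)),("top",(205,190))):
    p=optics.capture(n); x0,y0=c[0]-45,c[1]-45
    print(n,[(g["box"],round(g["conf"],2)) for g in finder.boxes_of("ball_center",p)][:2], proj([[464.5,-176.3,45]],p))
    im=cv2.resize(p["frame"][y0:y0+90,x0:x0+90,::-1],(400,400),interpolation=cv2.INTER_CUBIC)
    A=im if n=="side" else np.hstack([A,im])
cv2.imwrite("pics/ball1.png",A)
E
```

```text
pos [ 461.6 -178.2  101. ] rpy [3.141e+00 1.000e-03 1.774e+00] j [ 0.01  0.5   0.46  2.02 -0.34  0.69  0.88] t 26.05 open 68.6 F [ 0.1  1.1 -0.5] g 0.0
rot [ 0.001  0.001 -0.002] shift before rot cm [0.2  0.12 7.1 ] after rot [0.19 0.13 7.1 ]
side [([237.7, 215.8, 20.0, 17.9], 0.77), ([186.3, 245.8, 51.6, 56.4], 0.5)] [[247.91312593 222.943063  ]]
top [] [[222.19808111 194.39710887]]
```

View pics/ball1.png

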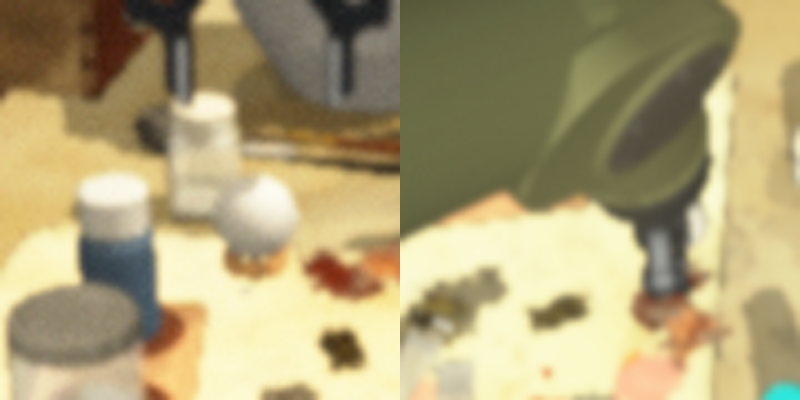

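The fingers (180, 343) straddle the ball (257,215), and the bottle stands upright on the right mark. I grasp the ball.

```bash
python3 -m handwheel '[[0.2,0.1,2,0,0,0],[0,0,2,0,0,0],[0,0,2,0,0,0],[0,0,1,0,0,0],[0,0,0,0,0,0]]' 
python3 d.py 462.5 -176 30 1.776
python3 -m handwheel '[[0,0,0,0,0,0],[0,0,0,0,0,0],[0,0,0,0,0,0],[0,0,0,0,0,0],[0,0,0,0,0,0]]' 0.8 25
python3 -m handwheel '[[0,0,0,0,0,0],[0,0,0,0,0,0]]'
```

```text
clock: 26.75
position: [463.6, -173.1, 31.0]
orientation: [-3.141, -0.001, 1.779]
wrist_force: [0.1, -0.1, 0.1]
opening: 68.2
finger_force: 0.0
pos [ 463.6 -173.1   31. ] rpy [-3.141e+00 -1.000e-03  1.779e+00] j [ 0.06  0.61  0.37  2.08 -0.43  0.52  0.95] t 26.75 open 68.2 F [ 0.1 -0.1  0.1] g 0.0
rot [-0.    -0.001  0.003] shift before rot cm [-0.26 -0.17  0.1 ] after rot [-0.26 -0.17  0.1 ]
clock: 27.25
position: [464.2, -173.7, 32.0]
orientation: [3.14, 0.001, 1.778]
wrist_force: [-0.7, 0.5, 7.2]
opening: 42.5
finger_force: 24.9
clock: 27.45
position: [464.2, -173.8, 32.0]
orientation: [3.14, 0.001, 1.778]
wrist_force: [0.4, 0.5, 6.6]
opening: 42.4
finger_force: 24.9
```

```bash
python3 -m handwheel '[[0,0,-0.5,0,0,0],[0,0,-1.5,0,0,0],[0,0,-3,0,0,0],[0,0,-4,0,0,0],[0,0,-4.5,0,0,0]]' >/dev/null
python3 -m handwheel '[[2,0.1,0,0,0,0],[4,0.2,0,0,0,0],[4,0.2,0,0,0,0],[3,0.2,0,0,0,0],[2,0.1,0,0,0,0]]'>/dev/null
python3 -m handwheel '[[1,0,0,0,0,0],[0,0,0,0,0,0]]'
python3 d.py 488.4 -4 80 1.776
```

```text
clock: 28.65
position: [438.1, -14.3, 166.2]
orientation: [-3.142, -0.0, 1.78]
wrist_force: [-0.6, 0.2, -1.1]
opening: 42.7
finger_force: 25.6
pos [438.1 -14.3 166.2] rpy [-3.142 -0.     1.78 ] j [-0.42  0.34  0.53  2.07 -0.24  0.8   0.46] t 28.65 open 42.7 F [-0.6  0.2 -1.1] g 25.6
rot [-0.    -0.     0.004] shift before rot cm [-0.04  5.14  8.62] after rot [-0.01  5.14  8.62]
```

```bash
python3 -m handwheel '[[0,2,0,0,0,0],[0,2,1,0,0,0],[0,1.1,2,0,0,0],[0,0,2.5,0,0,0],[0,0,0,0,0,0]]'
python3 d.py 488.4 -4 80 1.776
python3 -m handwheel '[[0,0,2,0,0,0],[0,0,1,0,0,0],[0,0,0,0,0,0]]'
python3 d.py 488.4 -4 60 1.776
python3 - <<'E'
from station import optics
from h import *
for n,c in (("side",(213,245)),("top",(167,180))):
    p=optics.capture(n); x0,y0=c[0]-40,c[1]-40
    im=cv2.resize(p["frame"][y0:y0+80,x0:x0+80,::-1],(400,400),interpolation=cv2.INTER_CUBIC)
    A=im if n=="side" else np.hstack([A,im])
cv2.imwrite("pics/ball2.png",A)
E
```

```text
clock: 29.15
position: [486.8, -6.3, 108.8]
orientation: [-3.137, 0.0, 1.776]
wrist_force: [-0.2, 0.3, -0.5]
opening: 42.7
finger_force: 25.7
pos [486.8  -6.3 108.8] rpy [-3.137  0.     1.776] j [-0.36  0.49  0.47  2.02 -0.33  0.71  0.52] t 29.15 open 42.7 F [-0.2  0.3 -0.5] g 25.7
rot [-0.005  0.    -0.   ] shift before rot cm [0.19 0.22 2.88] after rot [0.19 0.2  2.88]
clock: 29.45
position: [487.6, -5.5, 80.7]
orientation: [-3.14, -0.0, 1.777]
wrist_force: [0.1, -0.0, -0.5]
opening: 42.4
finger_force: 25.7
pos [487.6  -5.5  80.7] rpy [-3.14  -0.     1.777] j [-0.33  0.53  0.44  2.05 -0.36  0.64  0.55] t 29.45 open 42.4 F [ 0.1 -0.  -0.5] g 25.7
rot [-0.002 -0.     0.001] shift before rot cm [0.14 0.11 2.07] after rot [0.14 0.11 2.07]
```

View pics/ball2.png

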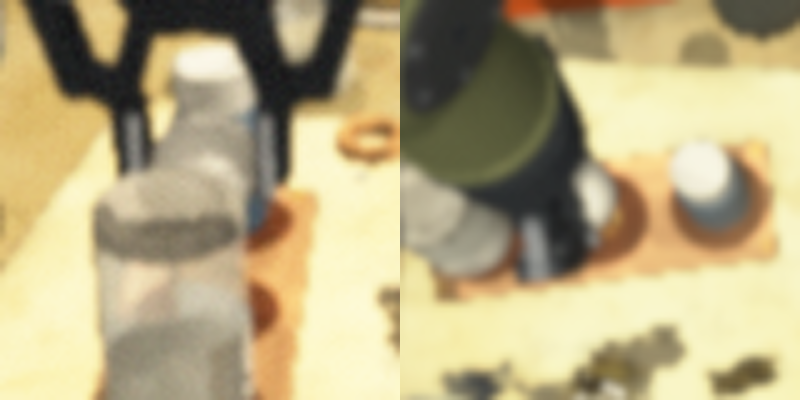

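```bash
python3 - <<'E'
from station import optics
from h import *
t=optics.capture("top")
print("cup",ray((166,183),t,40),ray((165.6,182.4),t,40))
zc=80.7+13
for y in(-12,-9,-6,-3,0):
    b=proj(rings([(22*np.cos(a),22*np.sin(a)) for a in np.linspace(-1.5,1.5,21)])+[489.6,y,zc],t); print(y,b[:,0].max().round(2),b[b[:,0].argmax()].round(1))
f=t["frame"].astype(int)
for r in (176,178,180): print(r,[tuple(f[r,c]) for c in range(163,176)])
E
```

```text
cup [488.50931698  -5.35418395] [490.25491419  -3.93804319]
-12 171.75 [171.7 178.4]
-9 170.7 [170.7 178.3]
-6 169.65 [169.7 178.5]
-3 168.61 [168.6 178.5]
0 167.56 [167.6 178.4]
176 [(np.int64(187), np.int64(181), np.int64(159)), (np.int64(217), np.int64(210), np.int64(185)), (np.int64(221), np.int64(215), np.int64(190)), (np.int64(212), np.int64(206), np.int64(181)), (np.int64(193), np.int64(186), np.int64(164)), (np.int64(168), np.int64(159), np.int64(139)), (np.int64(146), np.int64(126), np.int64(106)), (np.int64(139), np.int64(102), np.int64(75)), (np.int64(149), np.int64(100), np.int64(65)), (np.int64(170), np.int64(118), np.int64(77)), (np.int64(200), np.int64(145), np.int64(95)), (np.int64(227), np.int64(174), np.int64(115)), (np.int64(240), np.int64(194), np.int64(129))]
178 [(np.int64(184), np.int64(177), np.int64(157)), (np.int64(226), np.int64(221), np.int64(196)), (np.int64(234), np.int64(229), np.int64(207)), (np.int64(228), np.int64(224), np.int64(200)), (np.int64(216), np.int64(209), np.int64(184)), (np.int64(191), np.int64(183), np.int64(161)), (np.int64(158), np.int
[... 204 characters left out ...]
, (np.int64(172), np.int64(119), np.int64(76)), (np.int64(214), np.int64(157), np.int64(102))]
180 [(np.int64(138), np.int64(134), np.int64(119)), (np.int64(201), np.int64(195), np.int64(172)), (np.int64(231), np.int64(226), np.int64(204)), (np.int64(233), np.int64(228), np.int64(206)), (np.int64(221), np.int64(216), np.int64(190)), (np.int64(197), np.int64(190), np.int64(166)), (np.int64(167), np.int64(153), np.int64(130)), (np.int64(144), np.int64(114), np.int64(87)), (np.int64(134), np.int64(90), np.int64(58)), (np.int64(133), np.int64(84), np.int64(53)), (np.int64(133), np.int64(84), np.int64(53)), (np.int64(140), np.int64(90), np.int64(57)), (np.int64(164), np.int64(113), np.int64(73))]
```

The top view shows the ball's edge at column ~169, so its y is about -4.5. The cup is at y about -4.6, so they line up; I only shift +1 mm in x and lower.

```bash
python3 -m handwheel '[[0,0.1,1,0,0,0],[0,0,1,0,0,0],[0,0,0.7,0,0,0],[0,0,0,0,0,0]]'
python3 -m handwheel '[[0,0,0.15,0,0,0],[0,0,0,0,0,0]]'
python3 -m handwheel '[[0,0,0.1,0,0,0],[0,0,0,0,0,0]]'
```

```text
clock: 30.0
position: [488.4, -4.5, 52.8]
orientation: [-3.139, -0.0, 1.778]
wrist_force: [0.3, -0.6, -0.6]
opening: 41.8
finger_force: 25.7
clock: 30.2
position: [489.2, -4.7, 52.4]
orientation: [-3.141, 0.0, 1.778]
wrist_force: [-0.6, 0.4, -0.5]
opening: 42.3
finger_force: 25.7
clock: 30.4
position: [489.3, -4.5, 51.6]
orientation: [3.141, 0.0, 1.778]
wrist_force: [0.3, -0.3, -0.1]
opening: 42.3
finger_force: 25.7
```

```bash
python3 -m handwheel '[[0,0,0.1,0,0,0],[0,0,0,0,0,0]]'
python3 -m handwheel '[[0,0,0.1,0,0,0],[0,0,0,0,0,0]]'
```

```text
clock: 30.6
position: [489.3, -4.6, 50.6]
orientation: [3.141, 0.0, 1.778]
wrist_force: [-0.3, 0.3, 0.8]
opening: 42.5
finger_force: 25.7
clock: 30.8
position: [489.6, -4.5, 50.0]
orientation: [3.141, -0.0, 1.778]
wrist_force: [-1.2, 1.3, 7.9]
opening: 42.7
finger_force: 26.3
```

```bash
python3 -m handwheel '[[0,0,0,0,0,0],[0,0,0,0,0,0],[0,0,0,0,0,0]]' 0.42
python3 -m handwheel '[[0,0,0,0,0,0],[0,0,0,0,0,0],[0,0,0,0,0,0]]' 0.22
python3 -m handwheel '[[0,0,-0.5,0,0,0],[0,0,-1,0,0,0],[0,0,-2,0,0,0],[0,0,-3,0,0,0],[0,0,-4,0,0,0]]' 
python3 -m handwheel '[[0,-2,-3,0,0,0],[0,-4,-1,0,0,0],[0,-2,0,0,0,0],[-4,0,0,0,0,0],[-4,0,0,0,0,0]]'  
python3 -m handwheel '[[-4,0,0,0,0,0],[-4,0,0,0,0,0],[-2,0,0,0,0,0],[0,0,0,0,0,0]]'  
python3 - <<'E'
from station import optics
from h import *
for n,c in (("side",(213,245)),("top",(167,180))):
    p=optics.capture(n); x0,y0=c[0]-40,c[1]-40
    im=cv2.resize(p["frame"][y0:y0+80,x0:x0+80,::-1],(400,400),interpolation=cv2.INTER_CUBIC)
    print(proj([[490,-4.5,62.5]],p)*5-[x0*5,y0*5])
    A=im if n=="side" else np.hstack([A,im])
cv2.imwrite("pics/end.png",A)
E
```

```text
clock: 31.1
position: [489.1, -4.6, 49.4]
orientation: [-3.141, 0.0, 1.778]
wrist_force: [-1.2, -0.2, 0.5]
opening: 49.2
finger_force: 0.0
clock: 31.4
position: [489.2, -4.6, 49.4]
orientation: [-3.141, 0.0, 1.778]
wrist_force: [-0.5, 0.1, -0.5]
opening: 66.6
finger_force: 0.0
clock: 31.9
position: [488.2, -4.7, 155.4]
orientation: [-3.139, 0.0, 1.777]
wrist_force: [1.9, 0.3, 0.0]
opening: 66.5
finger_force: 0.0
clock: 32.4
position: [427.2, -99.0, 195.8]
orientation: [3.139, -0.001, 1.782]
wrist_force: [0.8, -0.5, -0.1]
opening: 66.9
finger_force: 0.0
clock: 32.8
position: [447.8, -200.8, 195.5]
orientation: [3.141, 0.003, 1.773]
wrist_force: [-0.0, 0.8, 0.0]
opening: 66.7
finger_force: 0.0
[[204.42279189 233.2931326 ]]
[[184.55273047 203.86197131]]
```

View pics/end.png

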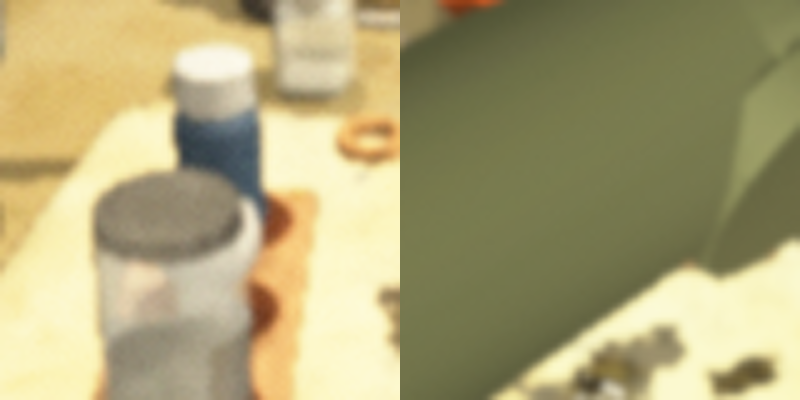

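The side view shows the jar and bottle standing upright, with the ball's edge showing at (255,225) behind the jar, where a seated ball should be. The arm hides the top view, so I clear it and check by numbers.

```bash
python3 -m handwheel '[[-4,0,-1,0,0,0],[-4,0,-1,0,0,0],[-4,0,-1,0,0,0],[-4,0,-1,0,0,0],[-4,0,-1,0,0,0]]' >/dev/null
python3 -m handwheel '[[-3,0,0,0,0,0],[-3,0,0,0,0,0],[-3,0,0,0,0,0],[0,0,0,0,0,0]]' 
python3 - <<'E'
from station import optics,finder
from h import *
t=optics.capture("top"); s=optics.capture("side")
T={"ball_center":(490,-4.5,62.5),"tall_jar_center":(475.6,71,75),"blue_bottle_center":(506,-76,66),"clay_cup_center":(490,-4.5,37),"clear_bottle_center":(519,-268,32)}
for p in(t,s):
  for q,X in T.items():
    print(q,proj([X],p)[0].round(1),[([round(g["box"][0]+g["box"][2]/2,1),round(g["box"][1]+g["box"][3]/2,1)],g["box"][2:],round(g["conf"],2)) for g in finder.boxes_of(q,p)][:3])
f=t["frame"][150:215,140:195].astype(int); w=(f.min(2)>150)&(f.max(2)-f.min(2)<60)
n,l,st,c=cv2.connectedComponentsWithStats(w.astype(np.uint8))
print([(c[i]+[140,150],st[i,2:]) for i in range(1,n) if st[i,4]>15])
x=[i for i in range(1,n) if st[i,4]>15]
print(proj([[490,-4.5,62.5]],t), [ray(c[i]+[140,150],t,65) for i in x])
E
```

```text
clock: 33.8
position: [507.2, -482.8, 243.9]
orientation: [-3.14, 0.001, 1.776]
wrist_force: [0.6, -1.7, -0.3]
opening: 66.9
finger_force: 0.0
ball_center [163.9 180.8] []
tall_jar_center [136.1 182.9] []
blue_bottle_center [188.6 176.8] [([249.8, 241.1], [11.9, 18.0], 0.73), ([385.6, 199.2], [18.5, 15.0], 0.57)]
clay_cup_center [166.  182.7] []
clear_bottle_center [254.5 179.6] []
ball_center [213.9 251.7] []
tall_jar_center [208.1 267. ] [([207.0, 270.3], [33.0, 59.3], 0.93)]
blue_bottle_center [217.2 232.8] [([216.8, 233.2], [24.2, 35.5], 0.77), ([304.4, 214.4], [15.5, 31.9], 0.55)]
clay_cup_center [214.5 262.7] []
clear_bottle_center [236.1 209.7] []
[]
[[163.91054609 180.77239426]] []
```

```bash
python3 -m handwheel '[[0,-4,0,0,0,0],[0,-4,0,0,0,0],[0,-4,0,0,0,0],[0,-4,0,0,0,0],[0,0,0,0,0,0]]' 
python3 - <<'E'
from station import optics,finder
from h import *
t=optics.capture("top"); s=optics.capture("side")
T={"ball_center":(490,-4.5,62.5),"tall_jar_center":(475.6,71,75),"blue_bottle_center":(506,-76,66),"clay_cup_center":(490,-4.5,37),"clear_bottle_center":(519,-268,32)}
for p in(t,s):
  for q,X in T.items():
    print(q,proj([X],p)[0].round(1),[([round(g["box"][0]+g["box"][2]/2,1),round(g["box"][1]+g["box"][3]/2,1)],g["box"][2:],round(g["conf"],2)) for g in finder.boxes_of(q,p)][:3])
for X in T.values():
    u=proj([X],t)[0].astype(int); print(u,[t["frame"][u[1],c].tolist() for c in range(u[0]-12,u[0]+13,4)])
c=s["frame"][197:223:5,228:246:4]; print(c.astype(int).sum(2).tolist(), pickle.load(open("side0.pkl","rb"))["frame"][197:223:5,228:246:4].astype(int).sum(2).tolist())
E
```

```text
clock: 34.9
position: [343.4, -516.4, 245.8]
orientation: [-3.139, 0.002, 1.768]
wrist_force: [0.0, 0.3, 0.7]
opening: 66.5
finger_force: 0.0
ball_center [163.9 180.8] [([164.4, 181.6], [12.2, 14.5], 0.63), ([256.9, 181.6], [7.9, 13.9], 0.52)]
tall_jar_center [136.1 182.9] [([134.7, 182.8], [28.6, 23.0], 0.82), ([167.8, 185.2], [70.2, 29.7], 0.62)]
blue_bottle_center [188.6 176.8] [([189.1, 177.8], [16.6, 17.5], 0.67)]
clay_cup_center [166.  182.7] []
clear_bottle_center [254.5 179.6] [([257.4, 181.6], [12.6, 13.0], 0.63)]
ball_center [213.9 251.7] []
tall_jar_center [208.1 267. ] [([207.3, 269.8], [33.7, 58.3], 0.58)]
blue_bottle_center [217.2 232.8] [([304.8, 213.2], [18.4, 28.3], 0.83), ([218.2, 229.8], [20.3, 32.2], 0.63)]
clay_cup_center [214.5 262.7] [([234.7, 211.8], [18.7, 28.9], 0.31)]
clear_bottle_center [236.1 209.7] [([234.8, 212.1], [19.6, 28.8], 0.86)]
[163 180] [[169, 127, 84], [188, 150, 108], [183, 178, 157], [190, 184, 162], [168, 163, 143], [122, 101, 82], [167, 116, 75]]
[136 182] [[216, 206, 175], [219, 210, 178], [214, 205, 173], [154, 147, 126], [114, 111, 95], [130, 127, 110], [100, 84, 69]]
[188 176] [[245, 205, 136], [244, 210, 150], [247, 244, 227], [248, 246, 229], [178, 175, 155], [113, 91, 67], [223, 182, 123]]
[166 182] [[186, 143, 97], [170, 165, 144], [184, 178, 157], [170, 164, 145], [130, 121, 105], [130, 83, 53], [229, 180, 120]]
[254 179] [[214, 191, 129], [179, 160, 110], [241, 235, 201], [250, 246, 220], [248, 244, 218], [210, 190, 132], [216, 193, 130]]
[[405, 689, 700, 649, 280], [374, 490, 587, 610, 272], [447, 512, 527, 659, 479], [507, 602, 581, 599, 560], [481, 591, 580, 600, 548], [404, 509, 530, 548, 465]] [[399, 682, 691, 638, 279], [366, 490, 577, 605, 266], [437, 506, 534, 643, 454], [503, 590, 567, 585, 554], [480, 587, 564, 544, 698], [389, 494, 518, 486, 607]]
```

```bash
python3 -c "
from station import job_done
print(job_done())"
```

```text
the job is handed in; nothing more can be done
None
```

I handed the job in at about 35 s. The last images show the jar on the left mark, the blue bottle on the right mark and the ball where it should sit in the cup on the middle mark. The clear bottle has not moved; the hand-in returned no verdict.

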